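# Set out the seed-filling station

### The job

Set out the potting mat for filling seed: stand the metal canister upright in the middle of the larger clay saucer and the ceramic bowl upright in the middle of the smaller one, and put the funnel, spout down, in the canister's mouth so that it sits level. Lay the scoop flat on the mat, halfway between the two saucers and square across the mat (parallel to its short ends). Set things down, do not drop them, and leave the grey pot and the wooden stake where they are.

Things in the scene. Friction and masses are not known exactly. Their poses are not given: they have to be found in the camera images.
- canister_center (a point): Open dark steel canister, loose: upright cylinder 60 mm in diameter up to 56 mm height, then a neck 46 mm in diameter with an open mouth 40 mm wide and 28 mm deep; 85 mm high in all, about 160 g. Point: on its axis, 42.5 mm above its underside; z up. Can be gripped round the 60 mm body at this height.
- funnel_collar (a point): Yellow plastic jar funnel, loose, 48 mm long, standing spout down in the wooden stand. Round upright collar at the top (60 mm across, 20 mm high, flat underside; grip here); below it a cone 30 to 14 mm thick, 16 mm high, and a 12 mm spout. Point: on its axis, mid-collar, 38 mm above the spout tip; z up. Seated, the collar lies flat on the canister's mouth, this point 52.5 mm above canister_center.
- bowl_center (a point): Small white ceramic bowl, loose: 52 mm high, 62 mm in diameter at the rim, 56 mm at the foot, wall 4 mm, 140 g. Point: on its axis, 26 mm above its underside; z up. Gripped round the outside at or above this height.
- scoop_center (a point): Aluminium hand scoop, loose, lying flat, 140 mm long, balanced near this point. x runs along its length: bar handle (16 mm wide, top 24 mm above the underside) from x = -70 to 14 mm, open blade (44 mm wide, 28 mm high) from 14 to 70 mm. Point: middle of its length, 14 mm above the underside, on the handle; grip the handle here from above, across its width.
- big_saucer: Larger terracotta saucer, fixed, lying on the mat at one side: flat disc 104 mm in diameter with a floor 4 mm thick and a lip 6 mm wide that rises 3 mm above the floor. Origin: centre of its underside.
- small_saucer: Smaller terracotta saucer, fixed, lying on the mat at the other side: 84 mm in diameter, floor 4 mm thick, lip 6 mm wide that rises 3 mm above the floor. Origin: centre of its underside.
- mat: Dark rubber potting mat, fixed on the bench, 170 mm (its x axis) by 400 mm (its y axis), 3 mm thick, turned a little; the saucers lie near its two ends. Origin: centre of its underside, on the bench.
- funnel_stand: Square wooden tube stand, fixed upright on the bench, 46 x 46 mm outside, 36 x 36 mm inside, 60 mm high; it holds the funnel at the start. Origin: centre of its underside.
- grey_pot: Bystander: empty grey plastic plant pot, loose, 90 mm in diameter at the rim and 80 mm high, standing beyond the mat. Origin: centre of its underside. Not to be moved.
- stake: Bystander: wooden plant stake, loose, 140 x 14 x 10 mm, lying on the bench beyond the mat; x along its length. Origin: centre of its underside. Not to be moved.
Mind the look-alikes: they are no part of the job. Leave any blue look-alike of the part that bears canister_center alone.

How it is judged (in metres and radians):
At the end, for the whole second after the job is handed in: Canister and bowl upright on their saucers' floors, within 15 mm of centre; funnel seated in the canister, within 8 mm, 6 degrees; scoop flat on the mat within 25 mm (30 mm across) of the mat's middle, square within 15 degrees; pot and stake moved under 25 mm; all released, at rest (horizontal distance between canister_center and big_saucer below 0.015 m and z of canister_center in the frame of big_saucer between 0.043 and 0.05 m and angle between each of canister_center, bowl_center's own z axis and vertical below 0.08 rad and horizontal distance between bowl_center and small_saucer below 0.015 m and z of bowl_center in the frame of small_saucer between 0.027 and 0.0335 m and horizontal distance between funnel_collar and canister_center below 0.008 m and z of funnel_collar in the frame of canister_center between 0.049 and 0.056 m and angle between each of funnel_collar, scoop_center's own z axis and vertical below 0.1 rad and y of scoop_center in the frame of mat between -0.025 and 0.025 m and x of scoop_center in the frame of mat between -0.03 and 0.03 m and z of scoop_center in the frame of mat between 0.014 and 0.021 m and angle between the x axis of scoop_center and the x axis of mat, either way round below 0.26 rad and distance of each of grey_pot, stake from where it was at the start of the episode below 0.025 m and linear speed of each of canister, funnel, bowl, scoop below 0.02 m/s); the robot touches nothing.
It fails at once if the canister is dropped (falls free faster than 0.7 m/s) (linear speed of canister above 0.7 m/s and contact force between canister and the fingers below 0.05 N).
It fails at once if the bowl is dropped (falls free faster than 0.7 m/s) (linear speed of bowl above 0.7 m/s and contact force between bowl and the fingers below 0.05 N).
It fails at once if the funnel is dropped (falls free faster than 0.7 m/s) (linear speed of funnel above 0.7 m/s and contact force between funnel and the fingers below 0.05 N).
It fails at once if the scoop is dropped (falls free faster than 0.7 m/s) (linear speed of scoop above 0.7 m/s and contact force between scoop and the fingers below 0.05 N).
It fails at once if the grey pot or the stake is moved by more than 25 mm (distance of any of grey_pot, stake from where it was at the start of the episode above 0.025 m).
It also fails if it takes over 112 s, if anything falls off the work surface, if the arm or the gripper's body presses on something with over 40 N, if the wrist force passes 120 N, or if a joint passes its speed limit or range.

### The arm

A 6-joint arm with a two-finger parallel gripper is mounted at the origin on the work surface. World frame = base frame: x ahead of the robot, y to its left, z up, the work surface at z = 0. Lengths are in mm, angles in rad, forces in N, time in s.
With the tool pointing down it reaches from about 275 to 750 mm from the base axis. Payload 10.2 kg.
Tool frame: the origin (TCP) lies at the very end of the fingers, on their centre line; the grasp point (between the pads) lies ctrl.grip_depth behind it (ctrl.grip_depth is the distance from the TCP to the grasp point, in mm); z points along the fingers, y is the direction in which the jaws open and shut (so a half turn about z gives the same grasp; the last joint's range is limited). The gripper opens to 85 mm and grips with 20 to 120 N. Pads are 22 mm wide; open, the fingers measure 114 mm over their backs; the gripper's body (76 mm by 85 mm) begins 54 mm behind the grasp point. The pads swing forward as they close: fully open they stand 13 mm farther back than shut.
Start: joints at [0.993, 0.313, 1.498, -0, 1.331, -0.223], TCP at [182.399, 492.302, 231.294] pointing down, gripper open.
Joint ranges: [-2.94, 2.94], [-0.97, 2.17], [0.19, 2.56], [-1.23, 4.37], [0.02, 3.11], [-2.88, 2.88]. Speed limits (rad/s): [2.39, 2.39, 3.01, 3.14, 3.14, 3.14].

### API

Orientations are given as a unit quaternion [w, x, y, z].
In Python, from rig import telemetry, eyes, ctrl, nets gives the robot as it stands. The module is installed in compiled form; this text tells all that it offers.
- The arm moves only by the tool drive_tool, never from a script. Its argument "series" is text: rows parted by semicolons, each of 7 numbers parted by spaces: the shift along the tool's x, y, z normalised to -1 to 1, where 1 is 0.12 m, then the turn, a rotation vector about the tool's x, y, z normalised to -1 to 1, where 1 is 0.5 rad, then the opening, from 0 (shut) to 1 (fully open). In form: tx ty tz wx wy wz hand; .... A call has 1 to 20 rows; each row is the pose to reach, as a shift and turn from the pose measured when the call began, along the tool's axes at that moment; what a row does not reach only later rows make up. A row lasts 1/10 s, in which the tool goes at most 50 mm and 8.59 degrees, less where a joint would pass 70% of its speed; a pose out of reach is approached as far as the arm can. A call with a number of a shift or a turn outside -1 to 1 is refused whole. A call with a gripper value outside its range is refused whole. The fingers move at their own pace and stop on an object; "newtons" is the grip in N (left out, the last holds). Time passes only in rows, so rows that repeat a pose let the fingers close. It gives the time, the measured TCP pose, the force and the opening at its end, in the units of the state.
- telemetry.sense(): the state, without advancing time (a new reading comes with each control period).
- eyes.capture(name): name is "side" or "top"; returns a dict with "frame" (384x512x3 uint8, red, green, blue), "fx", "fy", "cx", "cy" (pixels), "D" ([k1, k2, p1, p2, k3] as OpenCV has them; the pictures are not rectified), "view" (4x4, takes a point from world to camera coordinates). Camera axes: x right, y up, looking along -z (the intrinsics and any distortion apply to the point x, -y, -z); pixel columns grow to the right and rows downward; lengths in mm; the calibration is good to about 2 mm. A picture is of the moment at which its call begins. There is no depth.
- ctrl.finish_job(): hands the job in, once; it reports no verdict.
Trained networks look in a picture, given as the dict that the camera call returned (one of the last four; its "shot" number tells which), for a name from the list of things; names that differ only in an ending like _2 or _b are one class to them, and where a whole thing is asked for, a point or a joint stands for the part that bears it (a point fixed in the world has none). Each returns a list of dicts, best first, with "confidence" (0 to 1); they miss things now and then, are a little off and sometimes report something else, mostly with a low value. They report only what shows in the picture. A call takes as long as a camera call. They do not tell look-alikes from the thing itself.
- nets.spot_in(name, picture): "rect" ([left, top, right, bottom] in pixels, round what is visible of it).
The state is a dict: "time_s": time; "joints": joint angles; "dq": joint speeds; "tau": joint torques, N m; "eef_pos": TCP position; "ee_rot": TCP orientation; "force": force on the tool from outside, world axes, zero at the start; "wrist_torque": the same for the moment, N m; "grip_width": opening from 0.0 (shut) to 1.0 (fully open).
Only numpy, scipy, OpenCV 4.12 (cv2) and the standard library are available. Lean on these libraries where they do the work, as an engineer would, in place of code of your own. Each camera call takes 0.05 s, during which the arm holds its last target. There are 200 camera calls.

## Working session

There is one attempt and no reset: what is moved stays moved. The work goes in short steps, Python scripts to look and compute and a tool call to move; the robot and the scene stay as the last step left them, time stands still between calls to the robot, and variables do not carry over. Pictures are saved under pics/ and viewed, about 12 in all and at most 16, crops included, and the job is handed in when it is done.

Besides the shell and the picture viewer there is one more tool, called after ">>>" by a JSON object that holds its "api" and its "payload", one argument or row to a line. drive_tool: Moves the arm, as the interface text tells. Scaled input: -1 to 1 covers 0.12 m each way for a shift and 0.5 rad each way for a turn. Its arguments: {"type":"object","properties":{"series":{"type":"string"},"newtons":{"type":"number"}},"required":["series"]}

```bash
mkdir -p pics; cat > h.py <<'E'
import numpy as np, cv2
from rig import telemetry, eyes, ctrl, nets
NAMES=["canister_center","funnel_collar","bowl_center","scoop_center","big_saucer","small_saucer","mat","funnel_stand","grey_pot","stake"]
def K(p): return np.array([[p["fx"],0,p["cx"]],[0,p["fy"],p["cy"]],[0,0,1.]])
F=np.diag([1,-1,-1.])
def proj(p,X):
    V=np.array(p["view"]); X=np.atleast_2d(X).astype(float)
    c=(X@V[:3,:3].T+V[:3,3])@F
    return cv2.projectPoints(c,np.zeros(3),np.zeros(3),K(p),np.array(p["D"],float))[0][:,0]
def atz(p,uv,z):
    "world point of pixel on plane z"
    V=np.array(p["view"]); R=V[:3,:3]; C=-R.T@V[:3,3]
    n=cv2.undistortPoints(np.array(uv,float).reshape(-1,1,2),K(p),np.array(p["D"],float))[:,0]
    d=(np.c_[n,np.ones(len(n))]@F)@R
    return C+d*((z-C[2])/d[:,2])[:,None]
def save(p,name,box=None,s=1):
    im=cv2.cvtColor(np.array(p["frame"]),cv2.COLOR_RGB2BGR)
    if box: im=im[box[1]:box[3],box[0]:box[2]]
    cv2.imwrite("pics/"+name,cv2.resize(im,None,fx=s,fy=s,interpolation=cv2.INTER_CUBIC))
E
python3 - <<'E'
from h import *
print(ctrl.grip_depth, telemetry.sense())
for n in ["top","side"]:
    p=eyes.capture(n); save(p,n+"0.png",None,1.5)
    V=np.array(p["view"]);print(n,p["fx"],p["cx"],p["cy"],p["D"],"cam",(-V[:3,:3].T@V[:3,3]).round())
    for k in NAMES:
        print(k,[(np.round(d["rect"]).tolist(),round(d["confidence"],2)) for d in nets.spot_in(k,p)[:4]])
E
```

```text
18.700000000000003 {'time_s': 0.0, 'joints': array([ 9.92613993e-01,  3.13431849e-01,  1.49842909e+00, -3.89138310e-06,
        1.33099404e+00, -2.23391892e-01]), 'dq': array([ 8.43980884e-04, -1.83744876e-03, -1.37618706e-03, -6.18320861e-05,
        2.70089227e-04,  1.52541161e-03]), 'tau': array([ 2.82311421e-04, -4.12270582e+01, -2.59739292e+01, -1.81362025e-04,
        4.15352115e-03, -2.74273138e-07]), 'eef_pos': array([182.24822297, 492.08209743, 230.74737003]), 'ee_rot': array([-2.44503456e-04,  1.76465782e-01,  9.84306573e-01, -5.81882000e-04]), 'force': array([0.75067059, 0.39706487, 0.53871936]), 'wrist_torque': array([-0.01709658,  0.00903881,  0.05239164]), 'grip_width': 0.9984110292217353}
top 391.4543528759502 255.3885461897009 187.17893066012408 [-0.12675479  0.          0.          0.          0.        ] cam [ 516.  -17. 1266.]
canister_center [([363.0, 252.0, 388.0, 269.0], 0.86), ([368.0, 210.0, 391.0, 230.0], 0.83)]
funnel_collar [([143.0, 168.0, 163.0, 189.0], 0.56)]
bowl_center [([365.0, 171.0, 391.0, 195.0], 0.66)]
scoop_center [([147.0, 203.0, 164.0, 243.0], 
[... 395 characters left out ...]
0.          0.        ] cam [ 126. -857.  780.]
canister_center [([205.0, 294.0, 239.0, 349.0], 0.98), ([263.0, 279.0, 294.0, 327.0], 0.93)]
funnel_collar [([202.0, 112.0, 219.0, 129.0], 0.83)]
bowl_center [([200.0, 112.0, 217.0, 127.0], 0.33)]
scoop_center [([144.0, 138.0, 189.0, 155.0], 0.75), ([293.0, 132.0, 326.0, 167.0], 0.57)]
big_saucer [([253.0, 224.0, 295.0, 258.0], 0.61)]
small_saucer [([222.0, 168.0, 249.0, 186.0], 0.84)]
mat [([203.0, 161.0, 312.0, 266.0], 0.77), ([293.0, 134.0, 323.0, 166.0], 0.38)]
funnel_stand [([202.0, 123.0, 215.0, 145.0], 0.76)]
grey_pot [([293.0, 132.0, 325.0, 168.0], 0.62)]
stake [([315.0, 187.0, 362.0, 202.0], 0.65), ([202.0, 124.0, 222.0, 144.0], 0.56)]
```

View pics/top0.png

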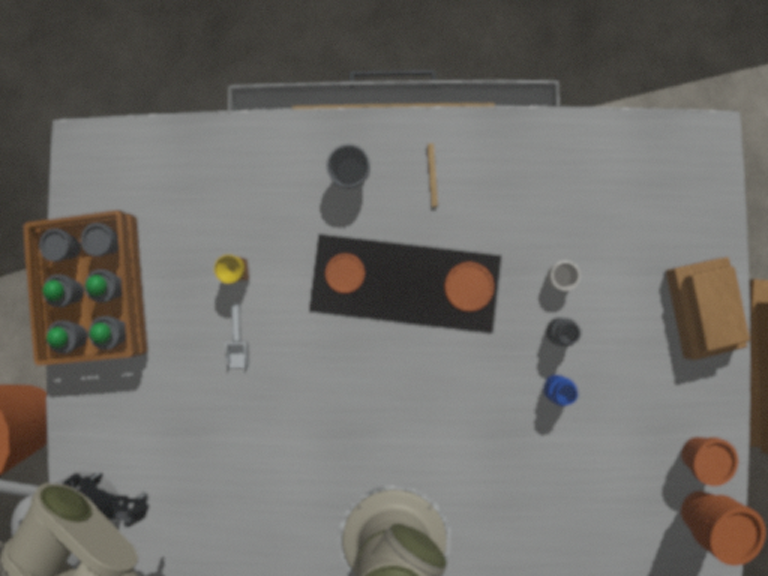

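View pics/side0.png

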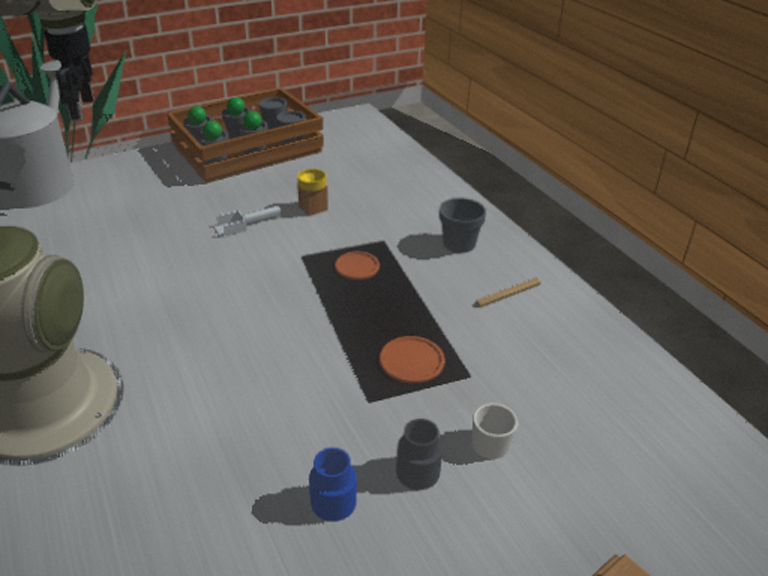

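The top view shows the mat, with the larger saucer at (469,286) and the smaller at (345,273). The funnel is in its stand at (230,268), the scoop at (236,335) and the bowl at (565,275). There are two canister candidates: dark grey at (564,332) and blue at (561,391). The dark steel one fits the description; blue is the look-alike. I'll measure next, with one enlarged crop to confirm.

```bash
cat >> h.py <<'E'
def rings(x,y,spec,z0=0,n=48):
    a=np.linspace(0,2*np.pi,n,endpoint=False)
    return np.concatenate([np.c_[x+r*np.cos(a),y+r*np.sin(a),np.full(n,z0+z)] for r,z in spec])
SP=dict(can=[(30,0),(30,56),(23,56.1),(23,85)],bowl=[(28,0),(31,52)],fun=[(30,0),(30,20)])
def boxof(p,X):
    q=proj(p,X); return np.r_[q.min(0),q.max(0)]
def fitbox(ps,boxes,spec,z0,g):
    from scipy.optimize import least_squares
    f=lambda v:np.concatenate([boxof(p,rings(v[0],v[1],spec,z0))-b for p,b in zip(ps,boxes)])
    r=least_squares(f,g,loss="soft_l1",diff_step=1e-4); return r.x,f(r.x).round(1)
def mask(p,lo,hi,roi=None):
    m=cv2.inRange(cv2.cvtColor(np.array(p["frame"]),cv2.COLOR_RGB2HSV),lo,hi)
    if roi:
        k=np.zeros_like(m);k[roi[1]:roi[3],roi[0]:roi[2]]=1;m=m*k
    return m
E
python3 - <<'E'
from h import *
t=eyes.capture("top"); s=eyes.capture("side")
def get(k,p,i=0):
    return nets.spot_in(k,p)[i]["rect"]
ct=next(d["rect"] for d in nets.spot_in("canister_center",t) if d["rect"][1]<235)
cs=next(d["rect"] for d in nets.spot_in("canister_center",s) if d["rect"][0]>250)
print("can",*fitbox([t,s],[ct,cs],SP["can"],0,[450,-370]))
print("bowl top",*fitbox([t],[get("bowl_center",t)],SP["bowl"],0,[550,-370]))
# masks
def comps(p,m,zc,label):
    n,l,st,c=cv2.connectedComponentsWithStats(m)
    for i in range(1,n):
        if st[i,4]>25: print(label,st[i].tolist(),atz(p,c[i],zc)[0].round(1))
comps(t,mask(t,(3,110,70),(15,255,255),(200,150,340,230)),7,"saucer t")
comps(s,mask(s,(3,110,70),(15,255,255),(200,150,315,270)),7,"saucer s")
comps(t,mask(t,(22,120,60),(32,255,255),(130,150,180,200)),80,"fun t")
m=mask(s,(22,120,60),(32,255,255),(190,100,230,150)); b=cv2.boundingRect(m)
ty=mask(t,(22,120,60),(32,255,255),(130,150,180,200)); bt=cv2.boundingRect(ty)
f=lambda b:[b[0],b[1],b[0]+b[2]-1,b[1]+b[3]-1]
print("fun",*fitbox([t,s],[f(bt),f(b)],SP["fun"],60,[520,250]))
for p,roi in((t,(195,145,345,230)),(s,(190,155,330,275))):
    g=cv2.cvtColor(np.array(p["frame"]),cv2.COLOR_RGB2GRAY); 
    k=np.zeros_like(g); k[roi[1]:roi[3],roi[0]:roi[2]]=1
    m=((g<60)*k).astype(np.uint8); 
    hull=cv2.convexHull(max(cv2.findContours(m,0,1)[0],key=cv2.contourArea))
    q=cv2.approxPolyDP(hull,6,True)[:,0]; W=atz(p,q,3); print("mat",W[:,:2].round().tolist(),W.mean(0).round(1))
    print([np.round(np.hypot(*(W[i]-W[i-1])[:2])) for i in range(len(W))])
# scoop
a=cv2.cvtColor(np.array(t["frame"]),cv2.COLOR_RGB2BGR)
c1=cv2.resize(a[195:250,135:180],None,fx=8,fy=8); c2=cv2.resize(a[165:275,350:405],None,fx=4,fy=4)
b=cv2.cvtColor(np.array(s["frame"]),cv2.COLOR_RGB2BGR)[110:165,135:225]
H=440;cv2.imwrite("pics/crop1.png",np.hstack([c1,c2,np.vstack([cv2.resize(b,(216,132)),np.zeros((H-132,216,3),np.uint8)])]))
E
```

```text
can [ 453.25830557 -358.80011632] [-2.6  1.9 -2.5  1.2  1.  -0.3  1.2  2.2]
bowl top [ 568.32524825 -370.85281151] [ 0.5  0.5 -0.4 -0.5]
saucer t [217, 169, 27, 27, 576] [582.1 102.5   7. ]
saucer t [296, 174, 34, 34, 885] [ 551.7 -163.7    7. ]
saucer s [223, 167, 30, 19, 441] [582.6 101.9   7. ]
saucer s [253, 224, 44, 31, 1081] [ 551.4 -166.     7. ]
fun t [143, 171, 20, 18, 282] [588.4 334.3  80. ]
fun [588.46477644 337.79900674] [-0.8 -1.4  0.8  1.2 -0.8 -1.1  0.7  0.9]
mat [[661.0, 157.0], [615.0, -228.0], [460.0, -210.0], [505.0, 174.0]] [560. -27.   3.]
[np.float64(157.0), np.float64(388.0), np.float64(156.0), np.float64(387.0)]
mat [[664.0, 155.0], [613.0, -237.0], [451.0, -210.0], [503.0, 175.0]] [557.8 -29.3   3. ]
[np.float64(162.0), np.float64(395.0), np.float64(164.0), np.float64(389.0)]
```

View pics/crop1.png

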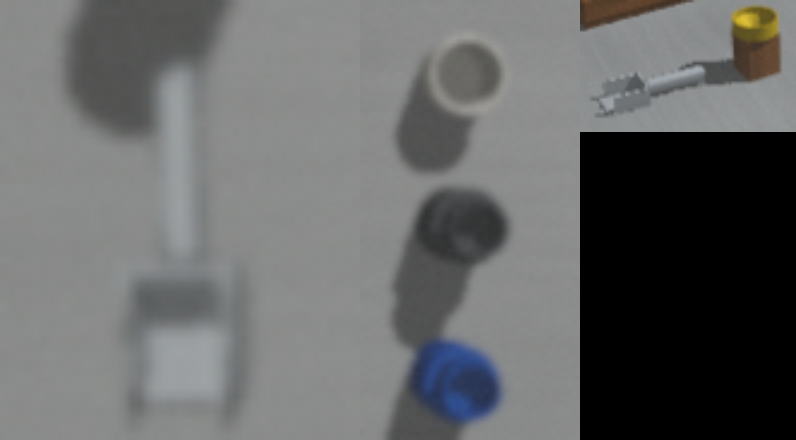

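The crop confirms the dark steel canister at top-image pixel (375.5,221). The blue one is below it at about (374,260), and the bowl is above at (376,183). The scoop handle runs from about (156.9,203) to (157.8,227), with the blade tip at about (158,245.5). I'll refine these and work out the first move.

```bash
cat >> h.py <<'E'
from scipy.spatial.transform import Rotation as Ro
def pose():
    s=telemetry.sense(); q=s["ee_rot"]; return np.array(s["eef_pos"]),Ro.from_quat([q[1],q[2],q[3],q[0]]),s
def togo(xyz,yaw):
    "yaw: direction of the tool y axis (mod pi), tool pointing down. prints normalised shift and turn"
    P,R,s=pose()
    best=None
    for k in (0,np.pi):
        y=np.array([np.cos(yaw+k),np.sin(yaw+k),0]); z=np.array([0,0,-1.]); T=Ro.from_matrix(np.c_[np.cross(y,z),y,z])
        w=(R.inv()*T).as_rotvec()
        if best is None or np.linalg.norm(w)<np.linalg.norm(best): best=w
    print("at",P.round(1),"t",round(s["time_s"],2),"F",s["force"].round(1),"grip",round(s["grip_width"],3),"j6",s["joints"][5].round(2))
    print("shift",(R.inv().apply(np.array(xyz)-P)/120).round(3),"turn",(best/0.5).round(3))
E
python3 - <<'E'
from h import *
t=eyes.capture("top"); s=eyes.capture("side")
cs=next(d["rect"] for d in nets.spot_in("canister_center",s) if d["rect"][0]>250)
print("can",*fitbox([t,s],[[364.3,211.7,387,230.8],cs],SP["can"],0,[450,-370]))
print("mouth",atz(t,[379.5,222],85))
c=lambda x,y:(135+x/8,195+y/8)
print("scoop handle",atz(t,[c(175,65),c(182,255)],24).round(1).tolist(),"tip",atz(t,c(185,408),10).round(1))
for z in(14,24):print("side", atz(s,[(152,150),(186,140)],z).round(1).tolist())
print(proj(t,[[540,330,24]]))
togo([500,330,120],np.pi/2)
E
```

```text
can [ 452.2411196  -361.10065256] [-0.3 -0.1  1.1  0.6  0.5 -3.7 -0.3  0.5]
mouth [[ 452.9279696  -357.58222909   85.        ]]
scoop handle [[514.7, 336.9, 24.0], [438.2, 334.2, 24.0]] tip [[375.1 337.3  10. ]]
side [[401.7, 328.7, 14.0], [515.1, 337.9, 14.0]]
side [[398.1, 313.2, 24.0], [510.0, 322.3, 24.0]]
[[158.98530855 195.24901587]]
at [182.4 492.3 231.3] t 1.5 F [0.5 0.5 0.4] grip 1.0 j6 -0.22
shift [-2.952 -0.349  0.927] turn [ 0.   -0.   -0.71]
```

>>> {"api": "drive_tool", "payload": {
  "series": "-0.4 -0.08 0.14 0 0 0 1;-0.835 -0.156 0.28 0 0 0 1;-0.835 -0.156 0.28 0 0 0 1;-0.835 -0.156 0.28 0 0 0 1"
}}

```text
time_s: 1.9
eef_pos: [270.7, 439.3, 197.3]
ee_rot: [-0.0, 0.178, 0.984, -0.0]
force: [-0.3, 0.4, -0.1]
grip_width: 1.004
```

>>> {"api": "drive_tool", "payload": {
  "series": "-0.4 -0.08 0.14 0 0 0 1;-0.835 -0.156 0.28 0 0 0 1;-0.835 -0.156 0.28 0 0 0 1;-0.835 -0.156 0.28 0 0 0 1"
}}

```text
time_s: 2.3
eef_pos: [358.0, 386.9, 163.7]
ee_rot: [-0.001, 0.178, 0.984, -0.0]
force: [-0.1, 0.8, 1.1]
grip_width: 0.998
```

>>> {"api": "drive_tool", "payload": {
  "series": "-0.4 -0.08 0.14 0 0 -0.2 1;-0.835 -0.156 0.28 0 0 -0.5 1;-0.835 -0.156 0.28 0 0 -0.71 0.5;-0.835 -0.156 0.28 0 0 -0.71 0.5;-0.835 -0.156 0.28 0 0 -0.71 0.5;-0.835 -0.156 0.28 0 0 -0.71 0.5",
  "newtons": 50
}}

```text
time_s: 2.9
eef_pos: [444.1, 335.7, 130.9]
ee_rot: [-0.0, 0.002, 1.0, 0.0]
force: [0.4, 1.2, -0.5]
grip_width: 0.5
```

```bash
python3 - <<'E'
from h import *
togo([445,335.5,3],np.pi/2)
t=eyes.capture("top"); s=eyes.capture("side"); 
a=[cv2.cvtColor(np.array(p["frame"]),cv2.COLOR_RGB2BGR) for p in (t,s)]
print(proj(s,[[445,335.5,14],[515,335.5,14],[375,335.5,14]]).round(1).tolist(),proj(t,[[445,335.5,24],pose()[0]]).round(1).tolist())
cv2.imwrite("pics/c2.png",np.hstack([cv2.resize(a[0][160:260,120:200],None,fx=4,fy=4),cv2.resize(a[1][80:180,130:230],None,fx=4,fy=4)]))
E
```

```text
at [444.1 335.7 130.9] t 2.9 F [ 0.4  1.2 -0.5] grip 0.5 j6 -1.13
shift [-0.008 -0.002  1.066] turn [ 0.    -0.    -0.006]
[[164.9, 145.6], [186.2, 140.4], [142.9, 151.0]] [[157.3, 224.8], [147.4, 227.0]]
```

View pics/c2.png

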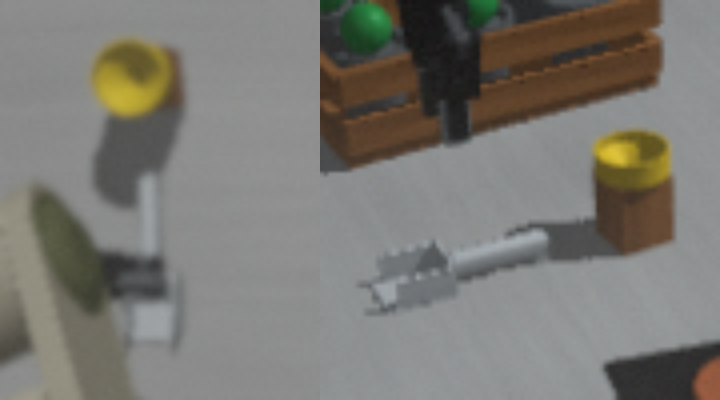

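>>> {"api": "drive_tool", "payload": {
  "series": "-0.083 0 0.3 0 0 0 0.5;-0.083 0 0.6 0 0 0 0.5;-0.083 0 0.8 0 0 0 0.5;-0.083 0 0.9 0 0 0 0.5;-0.083 0 0.9 0 0 0 0.5"
}}

```text
time_s: 3.5
eef_pos: [453.6, 335.3, 21.9]
ee_rot: [-0.001, 0.001, 1.0, -0.0]
force: [-0.2, 0.5, 0.5]
grip_width: 0.498
```

>>> {"api": "drive_tool", "payload": {
  "series": "0 0 0.08 0 0 0 0.5;0 0 0.155 0 0 0 0.5;0 0 0.155 0 0 0 0.5;0 0 0.155 0 0 0 0;0 0 0.155 0 0 0 0;0 0 0.155 0 0 0 0;0 0 0.155 0 0 0 0;0 0 0.155 0 0 0 0;0 0 0.155 0 0 0 0;0 0 0.155 0 0 0 0;0 0 0.155 0 0 0 0",
  "newtons": 50
}}

```text
time_s: 4.6
eef_pos: [454.0, 335.5, 4.0]
ee_rot: [-0.0, 0.001, 1.0, -0.0]
force: [-0.8, -0.0, 6.2]
grip_width: 0.175
```

>>> {"api": "drive_tool", "payload": {
  "series": "0 0 -0.1 0 0 0 0;0 0 -0.3 0 0 0 0;0 0 -0.5 0 0 0 0;0 0 -0.65 0 0 0 0;0 0 -0.7 0 0 0 0;0 0 -0.7 0 0 0 0"
}}

```text
time_s: 5.2
eef_pos: [454.2, 335.6, 88.7]
ee_rot: [0.0, 0.001, 1.0, 0.0]
force: [-0.1, -0.2, -1.9]
grip_width: 0.176
```

>>> {"api": "drive_tool", "payload": {
  "series": "-0.05 -0.15 0 0 0 0 0;-0.15 -0.5 0 0 0 0 0;-0.25 -0.8 0 0 0 0 0;-0.3 -1 0 0 0 0 0;-0.3 -1 0 0 0 0 0"
}}

```text
time_s: 5.7
eef_pos: [490.1, 212.9, 87.5]
ee_rot: [-0.001, 0.003, 1.0, -0.0]
force: [0.8, -0.0, -1.3]
grip_width: 0.177
```

>>> {"api": "drive_tool", "payload": {
  "series": "-0.05 -0.15 0 0 0 0 0;-0.15 -0.5 0 0 0 0 0;-0.25 -0.8 0 0 0 0 0;-0.3 -1 0 0 0 0 0;-0.3 -1 0 0 0 0 0"
}}

```text
time_s: 6.2
eef_pos: [525.6, 90.8, 86.6]
ee_rot: [-0.002, 0.005, 1.0, -0.0]
force: [-0.8, 1.8, -1.8]
grip_width: 0.177
```

>>> {"api": "drive_tool", "payload": {
  "series": "-0.05 -0.15 0 0 0 0.05 0;-0.15 -0.5 0 0 0 0.15 0;-0.25 -0.8 0 0 0 0.258 0;-0.3 -1 0 0 0 0.258 0;-0.3 -1 0 0 0 0.258 0;-0.3 -1 0 0 0 0.258 0"
}}

```text
time_s: 6.8
eef_pos: [560.0, -28.4, 85.9]
ee_rot: [-0.002, 0.069, 0.998, -0.0]
force: [-0.0, 0.5, -1.5]
grip_width: 0.174
```

```bash
python3 - <<'E'
from h import *
togo([564,-28,8],np.pi/2-0.129)
t=eyes.capture("top"); s=eyes.capture("side"); 
a=[cv2.cvtColor(np.array(p["frame"]),cv2.COLOR_RGB2BGR) for p in (t,s)]
print(proj(s,[[559,-28,0],[564,-28,100]]).round(1).tolist(),[(x["rect"],x["confidence"]) for x in nets.spot_in("scoop_center",s)])
cv2.imwrite("pics/c3.png",np.hstack([cv2.resize(a[0][140:240,200:345],None,fx=3,fy=3),cv2.resize(a[1][130:270,195:320],None,fy=300/140,fx=300/140)]))
E
```

```text
at [560.  -28.4  85.9] t 6.8 F [-0.   0.5 -1.5] grip 0.174 j6 -1.69
shift [-0.035  0.008  0.649] turn [-0.001 -0.009 -0.018]
[[251.2, 207.1], [253.6, 175.7]] [([225.3, 171.3, 277.2, 190.1], 0.7)]
```

View pics/c3.png

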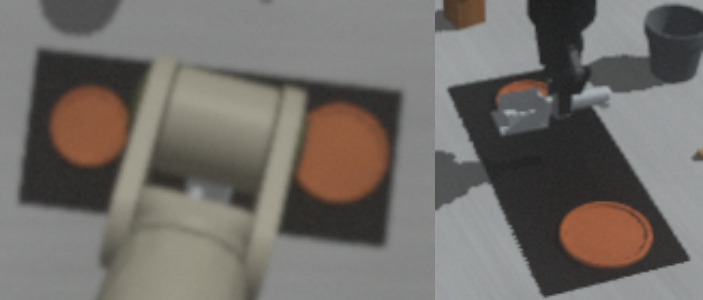

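The scoop is held level over the middle of the mat, between the saucers. I'll lower it and release.

>>> {"api": "drive_tool", "payload": {
  "series": "-0.035 0 0.15 0 0 0 0;-0.035 0 0.35 0 0 0 0;-0.035 0 0.5 0 0 0 0;-0.035 0 0.58 0 0 0 0;-0.035 0 0.63 0 0 0 0;-0.035 0 0.65 0 0 0 0;-0.035 0 0.655 0 0 0 0;-0.035 0 0.655 0 0 0 0"
}}

```text
time_s: 7.75
eef_pos: [564.3, -28.6, 8.3]
ee_rot: [-0.001, 0.068, 0.998, -0.0]
force: [-0.6, -0.7, -0.8]
grip_width: 0.176
```

>>> {"api": "drive_tool", "payload": {
  "series": "0 0 0 0 0 0 0.2;0 0 0 0 0 0 0.3;0 0 0 0 0 0 0.45;0 0 0 0 0 0 0.45;0 0 0 0 0 0 0.45;0 0 -0.2 0 0 0 0.45;0 0 -0.5 0 0 0 0.45;0 0 -0.9 0 0 0 0.5;0 0 -0.9 0 0 0 0.7;0 0 -0.9 0 0 0 1"
}}

```text
time_s: 8.75
eef_pos: [564.9, -28.6, 117.1]
ee_rot: [-0.0, 0.068, 0.998, -0.001]
force: [-0.9, 0.2, -0.7]
grip_width: 0.82
```

```bash
python3 - <<'E'
from h import *
togo([452,-360,130],np.pi/2)
E
```

```text
at [564.9 -28.6 117.1] t 8.75 F [-0.9  0.2 -0.7] grip 0.82 j6 -1.69
shift [ 0.557 -2.864 -0.104] turn [-0.002 -0.002 -0.273]
```

>>> {"api": "drive_tool", "payload": {
  "series": "0.09 -0.4 -0.03 0 0 0 1;0.185 -0.955 -0.03 0 0 0 1;0.185 -0.955 -0.03 0 0 0 1;0.185 -0.955 -0.03 0 0 0 1"
}}

```text
time_s: 9.15
eef_pos: [526.2, -141.0, 119.5]
ee_rot: [-0.002, 0.07, 0.998, -0.0]
force: [0.2, 0.3, -0.8]
grip_width: 1.002
```

>>> {"api": "drive_tool", "payload": {
  "series": "0.09 -0.4 -0.03 0 0 0 1;0.185 -0.955 -0.03 0 0 0 1;0.185 -0.955 -0.03 0 0 0 1;0.185 -0.955 -0.03 0 0 0 1"
}}

```text
time_s: 9.55
eef_pos: [487.6, -252.4, 122.1]
ee_rot: [-0.002, 0.071, 0.997, 0.0]
force: [0.7, 0.3, 0.8]
grip_width: 0.997
```

>>> {"api": "drive_tool", "payload": {
  "series": "0.09 -0.4 -0.03 0 0 0 1;0.185 -0.955 -0.03 0 0 0 1;0.185 -0.955 -0.03 0 0 0 1;0.185 -0.955 -0.03 0 0 0 1;0.185 -0.955 -0.03 0 0 0 1"
}}

```text
time_s: 10.05
eef_pos: [450.1, -360.8, 125.2]
ee_rot: [-0.003, 0.071, 0.998, 0.001]
force: [-0.2, 0.0, 0.3]
grip_width: 1.0
```

```bash
python3 - <<'E'
from h import *
togo([452,-360,25],np.pi/2-.136)
t=eyes.capture("top"); s=eyes.capture("side"); 
a=[cv2.cvtColor(np.array(p["frame"]),cv2.COLOR_RGB2BGR) for p in (t,s)]
for p,im in((t,a[0]),(s,a[1])):
    for z,r in((0,30),(56,30),(85,23)):
        q=proj(p,rings(452,-359.5,[(r,z)],0,60)); [cv2.circle(im,tuple(int(round(v*16)) for v in u),4,(0,255,0),-1,shift=4) for u in q] if 0 else cv2.polylines(im,[np.round(q*16).astype(np.int32)],True,(0,255,0),1,shift=4)
    q=proj(p,rings(0,0,[(70,0)])) 
c=a[1][250:350,190:360]
cv2.imwrite("pics/c4.png",np.hstack([cv2.resize(a[0][160:280,345:405],(200,400)),cv2.resize(c,(680,400))])[:, :800])
W=proj(t,[[559,-28,24]]);print(W)
cv2.imwrite("pics/c4.png",np.hstack([cv2.resize(a[0][145:230,200:345],(440,258)),cv2.resize(c[:,:136],(351,258))]))
E
```

```text
at [ 450.1 -360.8  125.2] t 10.05 F [-0.2  0.   0.3] grip 1.0 j6 -2.31
shift [-0.019  0.007  0.835] turn [ 0.003 -0.011 -0.01 ]
[[270.21639167 188.50794568]]
```

View pics/c4.png

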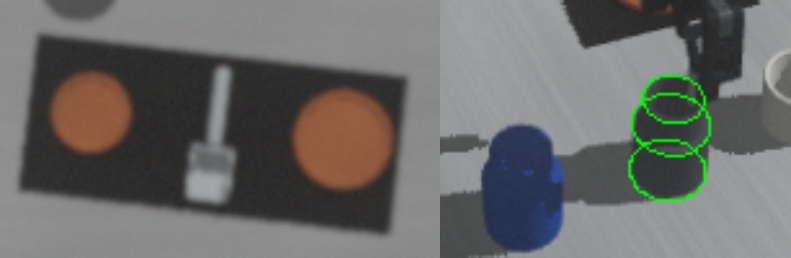

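The scoop lies square at mid-mat, and the fitted outline matches the dark canister. I'll descend on it and grip.

>>> {"api": "drive_tool", "payload": {
  "series": "-0.015 0 0.3 0 0 0 1;-0.015 0 0.6 0 0 0 1;-0.015 0 0.8 0 0 0 1;-0.015 0 0.86 0 0 0 1;-0.015 0 0.86 0 0 0 1"
}}

```text
time_s: 10.65
eef_pos: [451.9, -359.7, 22.1]
ee_rot: [-0.003, 0.069, 0.998, 0.001]
force: [-0.1, -0.4, -0.5]
grip_width: 0.998
```

>>> {"api": "drive_tool", "payload": {
  "series": "0 0 0 0 0 0 0.85;0 0 0 0 0 0 0.75;0 0 0 0 0 0 0.7;0 0 0 0 0 0 0.6;0 0 0 0 0 0 0.4;0 0 0 0 0 0 0.4;0 0 0 0 0 0 0.4;0 0 0 0 0 0 0.4;0 0 -0.1 0 0 0 0.4;0 0 -0.3 0 0 0 0.4;0 0 -0.5 0 0 0 0.4;0 0 -0.6 0 0 0 0.4;0 0 -0.6 0 0 0 0.4",
  "newtons": 45
}}

```text
time_s: 11.95
eef_pos: [452.9, -360.6, 96.0]
ee_rot: [-0.002, 0.069, 0.998, -0.0]
force: [0.2, -0.4, -2.0]
grip_width: 0.688
```

```bash
python3 - <<'E'
from h import *
togo([551.5,-165,94],np.pi/2-.136)
s=eyes.capture("side"); P=pose()[0]
q=proj(s,rings(P[0],P[1],SP["can"],P[2]-22)); print(q.min(0),q.max(0),[x["rect"].__repr__() if 0 else np.round(x["rect"],1) for x in nets.spot_in("canister_center",s)])
save(s,"c5.png",(190,200,360,350),3)
E
```

```text
at [ 452.9 -360.6   96. ] t 11.95 F [ 0.2 -0.4 -2. ] grip 0.688 j6 -2.3
shift [-0.588  1.728  0.014] turn [-0.001 -0.007 -0.006]
[264.46308235 253.05779188] [297.61268577 304.60096002] [array([263.6, 258.3, 295.9, 303.8])]
```

View pics/c5.png

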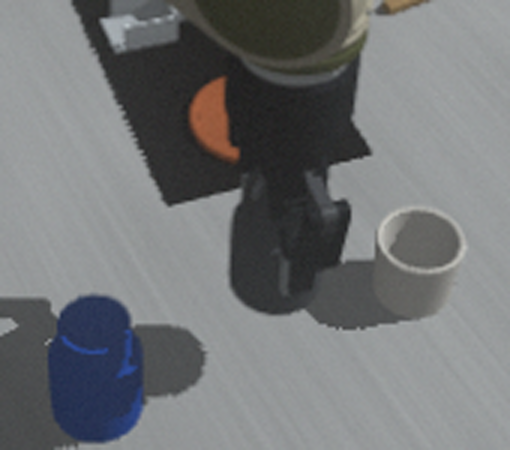

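>>> {"api": "drive_tool", "payload": {
  "series": "-0.05 0.15 0 0 0 0 0.4;-0.15 0.4 0 0 0 0 0.4;-0.25 0.7 0 0 0 0 0.4;-0.3 0.87 0 0 0 0 0.4;-0.3 0.87 0 0 0 0 0.4"
}}

```text
time_s: 12.55
eef_pos: [502.5, -258.5, 92.2]
ee_rot: [-0.004, 0.068, 0.998, 0.002]
force: [-0.9, 0.1, -1.2]
grip_width: 0.686
```

>>> {"api": "drive_tool", "payload": {
  "series": "-0.05 0.15 0 0 0 0 0.4;-0.15 0.4 0 0 0 0 0.4;-0.25 0.7 0 0 0 0 0.4;-0.3 0.86 0 0 0 0 0.4;-0.3 0.86 0 0 0 0 0.4;-0.3 0.86 0 0 0 0 0.4"
}}

```text
time_s: 13.15
eef_pos: [551.6, -161.8, 91.5]
ee_rot: [-0.005, 0.068, 0.998, 0.003]
force: [-0.2, -1.3, -1.5]
grip_width: 0.689
```

```bash
python3 - <<'E'
from h import *
togo([552,-165,29],np.pi/2-.136)
E
```

```text
at [ 551.6 -161.8   91.5] t 13.15 F [-0.2 -1.3 -1.5] grip 0.689 j6 -1.92
shift [-0.012 -0.028  0.52 ] turn [ 0.009 -0.02   0.   ]
```

>>> {"api": "drive_tool", "payload": {
  "series": "-0.01 -0.028 0.15 0.01 -0.02 0 0.4;-0.01 -0.028 0.3 0.01 -0.02 0 0.4;-0.01 -0.028 0.42 0.01 -0.02 0 0.4;-0.01 -0.028 0.47 0.01 -0.02 0 0.4;-0.01 -0.028 0.5 0.01 -0.02 0 0.4;-0.01 -0.028 0.515 0.01 -0.02 0 0.4;-0.01 -0.028 0.515 0.01 -0.02 0 0.4;-0.01 -0.028 0.515 0.01 -0.02 0 0.4"
}}

```text
time_s: 13.95
eef_pos: [552.2, -165.4, 30.7]
ee_rot: [0.0, 0.068, 0.998, -0.001]
force: [-2.3, -1.8, 5.8]
grip_width: 0.691
```

>>> {"api": "drive_tool", "payload": {
  "series": "0 0 0 0 0 0 0.7;0 0 0 0 0 0 0.73;0 0 0 0 0 0 0.78;0 0 0 0 0 0 0.9;0 0 0 0 0 0 1;0 0 0 0 0 0 1;0 0 0 0 0 0 1;0 0 -0.2 0 0 0 1;0 0 -0.5 0 0 0 1;0 0 -0.9 0 0 0 1;0 0 -0.95 0 0 0 1;0 0 -0.95 0 0 0 1"
}}

```text
time_s: 15.15
eef_pos: [552.5, -165.5, 146.0]
ee_rot: [0.002, 0.068, 0.998, -0.001]
force: [0.4, -1.2, -1.1]
grip_width: 1.001
```

```bash
python3 - <<'E'
from h import *
togo([568,-371,130],np.pi/2-.136)
E
```

```text
at [ 552.5 -165.5  146. ] t 15.15 F [ 0.4 -1.2 -1.1] grip 1.001 j6 -1.93
shift [-0.359 -1.679  0.139] turn [-0.005  0.008  0.001]
```

>>> {"api": "drive_tool", "payload": {
  "series": "-0.09 -0.4 0.03 0 0 0 1;-0.18 -0.84 0.07 0 0 0 1;-0.18 -0.84 0.07 0 0 0 1;-0.18 -0.84 0.07 0 0 0 1"
}}

```text
time_s: 15.55
eef_pos: [559.4, -268.9, 135.6]
ee_rot: [0.0, 0.069, 0.998, -0.0]
force: [-0.5, 0.5, -0.8]
grip_width: 1.0
```

>>> {"api": "drive_tool", "payload": {
  "series": "-0.09 -0.4 0.03 0 0 0 1;-0.18 -0.84 0.07 0 0 0 1;-0.18 -0.84 0.07 0 0 0 1;-0.18 -0.84 0.07 0 0 0 1;-0.18 -0.84 0.07 0 0 0 1"
}}

```text
time_s: 16.05
eef_pos: [567.3, -369.8, 126.9]
ee_rot: [-0.0, 0.068, 0.998, 0.0]
force: [0.0, 0.9, -0.2]
grip_width: 0.997
```

```bash
python3 - <<'E'
from h import *
togo([568,-371,14],np.pi/2-.136)
t=eyes.capture("top"); s=eyes.capture("side"); 
for k,p in(("top",t),("side",s)):
    print(k,[np.round(x["rect"],1) for x in nets.spot_in("canister_center",p)],[np.round(x["rect"],1) for x in nets.spot_in("bowl_center",p)])
    print(boxof(p,rings(552,-165,SP["can"],7)).round(1),boxof(p,rings(568.3,-370.9,SP["bowl"],0)).round(1))
a=[]
for p,c,sp,z0 in((s,(552,-165),SP["can"],7),(s,(568.3,-370.9),SP["bowl"],0),(t,(552,-165),SP["can"],7)):
    im=cv2.cvtColor(np.array(p["frame"]),cv2.COLOR_RGB2BGR); 
    for r,z in sp:
        cv2.polylines(im,[np.round(proj(p,rings(*c,[(r,z)],z0))*16).astype(np.int32)],True,(0,255,0),1,shift=4)
    b=boxof(p,rings(*c,sp,z0)); m=(b[:2]+b[2:])/2; x,y=m.astype(int); a.append(cv2.resize(im[y-35:y+35,x-32:x+32],(256,280)))
cv2.imwrite("pics/c6.png",np.hstack(a))
E
```

```text
at [ 567.3 -369.8  126.9] t 16.05 F [ 0.   0.9 -0.2] grip 0.997 j6 -2.19
shift [-0.007 -0.009  0.941] turn [ 0. -0. -0.]
top [array([307.6, 179.5, 328.6, 199.3])] [array([364.9, 176.6, 377.8, 194.3])]
[303.5 180.2 324.7 199.9] [367.1 174.4 389.9 194.3]
side [array([204.6, 293.8, 237.1, 348. ])] [array([312.4, 270.1, 342.1, 309.6])]
[261.9 205.2 288.5 247.6] [314.9 271.6 346.3 309.7]
```

View pics/c6.png

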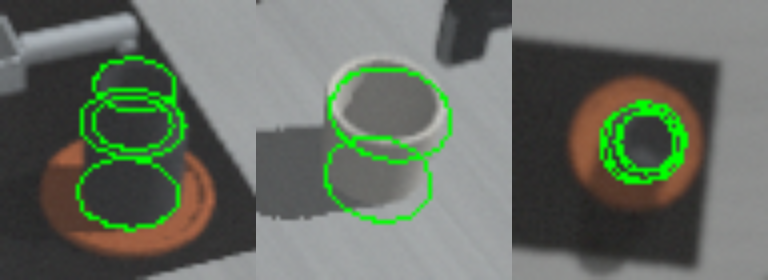

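The canister stands centred in the larger saucer. The side image puts the bowl about 3 px left of the prediction, so I'll aim for (565,-367).

>>> {"api": "drive_tool", "payload": {
  "series": "0.022 0.02 0.3 0 0 0 1;0.022 0.02 0.6 0 0 0 1;0.022 0.02 0.85 0 0 0 1;0.022 0.02 0.94 0 0 0 1;0.022 0.02 0.94 0 0 0 1"
}}

```text
time_s: 16.85
eef_pos: [564.7, -367.9, 13.8]
ee_rot: [-0.0, 0.068, 0.998, 0.0]
force: [0.1, -0.5, 1.1]
grip_width: 0.998
```

>>> {"api": "drive_tool", "payload": {
  "series": "0 0 0 0 0 0 0.85;0 0 0 0 0 0 0.78;0 0 0 0 0 0 0.72;0 0 0 0 0 0 0.6;0 0 0 0 0 0 0.4;0 0 0 0 0 0 0.4;0 0 0 0 0 0 0.4;0 0 0 0 0 0 0.4;0 0 -0.1 0 0 0 0.4;0 0 -0.3 0 0 0 0.4;0 0 -0.6 0 0 0 0.4;0 0 -0.9 0 0 0 0.4;0 0 -1 0 0 0 0.4;0 0 -1 0 0 0 0.4;0 0 -1 0 0 0 0.4",
  "newtons": 35
}}

```text
time_s: 18.35
eef_pos: [564.3, -367.5, 132.3]
ee_rot: [-0.001, 0.068, 0.998, 0.001]
force: [-0.7, -0.2, -1.8]
grip_width: 0.692
```

```bash
python3 - <<'E'
from h import *
togo([582,102,134],np.pi/2-.136)
s=eyes.capture("side"); P=pose()[0]
print(boxof(s,rings(P[0],P[1],SP["bowl"],P[2]-14)).round(1),[np.round(x["rect"],1) for x in nets.spot_in("bowl_center",s)])
save(s,"c7.png",(230,190,400,330),3)
E
```

```text
at [ 564.3 -367.5  132.3] t 18.35 F [-0.7 -0.2 -1.8] grip 0.692 j6 -2.18
shift [ 0.387  3.896 -0.007] turn [ 0.003 -0.006 -0.001]
[318.3 229.8 352.4 270.7] [array([321.4, 234.6, 343.9, 272.6])]
```

View pics/c7.png

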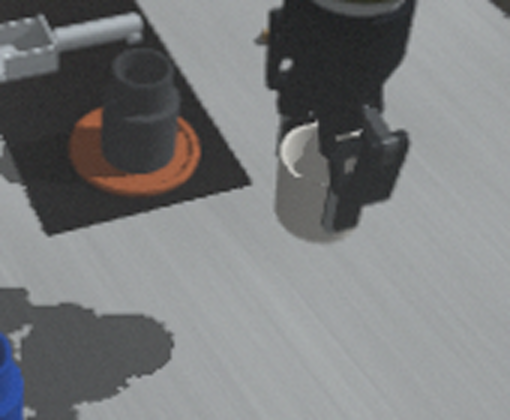

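>>> {"api": "drive_tool", "payload": {
  "series": "0.015 0.15 -0.05 0 0 0 0.4;0.045 0.42 -0.15 0 0 0 0.4;0.08 0.75 -0.2 0 0 0 0.4;0.1 0.97 -0.2 0 0 0 0.4;0.1 0.97 -0.2 0 0 0 0.4"
}}

```text
time_s: 18.95
eef_pos: [568.3, -247.2, 155.1]
ee_rot: [-0.003, 0.067, 0.998, 0.002]
force: [-0.1, -0.5, -0.7]
grip_width: 0.691
```

>>> {"api": "drive_tool", "payload": {
  "series": "0.015 0.15 0 0 0 0 0.4;0.045 0.42 0 0 0 0 0.4;0.08 0.75 0 0 0 0 0.4;0.1 0.97 0 0 0 0 0.4;0.1 0.97 0 0 0 0 0.4"
}}

```text
time_s: 19.45
eef_pos: [571.6, -127.2, 154.9]
ee_rot: [-0.004, 0.065, 0.998, 0.003]
force: [-0.4, -0.1, -1.3]
grip_width: 0.694
```

>>> {"api": "drive_tool", "payload": {
  "series": "0.015 0.15 0 0 0 0 0.4;0.045 0.42 0 0 0 0 0.4;0.08 0.75 0 0 0 0 0.4;0.1 0.97 0 0 0 0 0.4;0.1 0.97 0 0 0 0 0.4"
}}

```text
time_s: 19.95
eef_pos: [574.7, -8.1, 154.9]
ee_rot: [-0.004, 0.064, 0.998, 0.003]
force: [-0.1, -1.6, -0.9]
grip_width: 0.692
```

>>> {"api": "drive_tool", "payload": {
  "series": "0.015 0.15 0 0 0 0 0.4;0.045 0.42 0.1 0 0 0 0.4;0.08 0.75 0.2 0 0 0 0.4;0.1 0.97 0.3 0 0 0 0.4;0.1 0.97 0.3 0 0 0 0.4;0.1 0.97 0.3 0 0 0 0.4"
}}

```text
time_s: 20.55
eef_pos: [577.6, 108.0, 119.2]
ee_rot: [-0.005, 0.064, 0.998, 0.003]
force: [-0.1, -0.4, -1.1]
grip_width: 0.692
```

```bash
python3 - <<'E'
from h import *
togo([579,102,21],np.pi/2-.136)
s=eyes.capture("side"); P=pose()[0]
print(boxof(s,rings(P[0]+3,P[1],SP["bowl"],P[2]-14)).round(1),[np.round(x["rect"],1) for x in nets.spot_in("bowl_center",s)])
E
```

```text
at [577.6 108.  119.2] t 20.55 F [-0.1 -0.4 -1.1] grip 0.692 j6 -1.46
shift [-0.026 -0.052  0.818] turn [ 0.01  -0.019  0.016]
[224.6 123.4 248.  151.5] [array([226.8, 123.3, 245.6, 153.2])]
```

>>> {"api": "drive_tool", "payload": {
  "series": "-0.02 -0.05 0.2 0.01 -0.02 0 0.4;-0.025 -0.05 0.45 0.01 -0.02 0 0.4;-0.025 -0.05 0.62 0.01 -0.02 0 0.4;-0.025 -0.05 0.73 0.01 -0.02 0 0.4;-0.025 -0.05 0.78 0.01 -0.02 0 0.4;-0.025 -0.05 0.8 0.01 -0.02 0 0.4;-0.025 -0.05 0.81 0.01 -0.02 0 0.4;-0.025 -0.05 0.815 0.01 -0.02 0 0.4;-0.025 -0.05 0.815 0.01 -0.02 0 0.4"
}}

```text
time_s: 21.55
eef_pos: [579.7, 101.7, 22.6]
ee_rot: [0.001, 0.065, 0.998, 0.0]
force: [-0.4, 0.3, -0.9]
grip_width: 0.693
```

>>> {"api": "drive_tool", "payload": {
  "series": "0 0 0 0 0 0 0.7;0 0 0 0 0 0 0.74;0 0 0 0 0 0 0.8;0 0 0 0 0 0 1;0 0 0 0 0 0 1;0 0 0 0 0 0 1;0 0 -0.2 0 0 0 1;0 0 -0.5 0 0 0 1;0 0 -0.9 0 0 0 1;0 0 -1 0 0 0 1;0 0 -1 0 0 0 1"
}}

```text
time_s: 22.65
eef_pos: [580.1, 101.7, 144.5]
ee_rot: [0.003, 0.065, 0.998, 0.0]
force: [-0.2, -0.3, -1.4]
grip_width: 0.998
```

```bash
python3 - <<'E'
from h import *
togo([588.5,336,150],np.pi/2-.136)
E
```

```text
at [580.1 101.7 144.5] t 22.65 F [-0.2 -0.3 -1.4] grip 0.998 j6 -1.47
shift [ 0.183  1.945 -0.045] turn [0.002 0.014 0.013]
```

>>> {"api": "drive_tool", "payload": {
  "series": "0.045 0.4 -0.02 0 0.01 0 1;0.09 0.97 -0.02 0 0.01 0 1;0.09 0.97 -0.02 0 0.01 0 1;0.09 0.97 -0.02 0 0.01 0 1"
}}

```text
time_s: 23.05
eef_pos: [583.4, 220.7, 144.7]
ee_rot: [-0.001, 0.063, 0.998, 0.0]
force: [0.1, -0.8, 0.1]
grip_width: 1.0
```

>>> {"api": "drive_tool", "payload": {
  "series": "0.045 0.4 -0.02 0 0 -0.1 1;0.09 0.97 -0.02 0 0 -0.35 1;0.09 0.97 -0.02 0 0 -0.6 1;0.09 0.97 -0.02 0 0 -0.9 1;0.09 0.97 -0.02 0 0 -0.98 1;0.09 0.97 -0.02 0 0 -0.98 1"
}}

```text
time_s: 23.65
eef_pos: [587.4, 336.1, 145.7]
ee_rot: [-0.002, -0.181, 0.984, -0.0]
force: [-1.0, -1.5, -0.3]
grip_width: 0.999
```

```bash
python3 - <<'E'
from h import *
togo([588.5,336,55],np.radians(110))
s=eyes.capture("side");t=eyes.capture("top")
im=cv2.cvtColor(np.array(s["frame"]),cv2.COLOR_RGB2BGR)
L=lambda X,c: cv2.polylines(im,[np.round(proj(s,X)*16).astype(np.int32)],True,c,1,shift=4)
L(rings(588.5,336,[(30,60)]),(0,255,0)); L(rings(588.5,336,[(30,80)]),(0,255,0))
a=np.radians(20+45+90*np.arange(4)); X=np.c_[588.5+32.5*np.cos(a),336+32.5*np.sin(a),0*a]; L(X,(255,255,0)); 
c=cv2.resize(im[90:160,180:240],(420,490))
cv2.imwrite("pics/c8.png",np.hstack([c,cv2.resize(cv2.cvtColor(np.array(s["frame"]),cv2.COLOR_RGB2BGR)[140:215,205:270],(370,427))[:,:].copy().__array__() if 0 else cv2.resize(cv2.cvtColor(np.array(s["frame"]),cv2.COLOR_RGB2BGR)[150:220,210:260],(350,490))]))
for k,p in(("t",t),("s",s)): print(k,[np.round(x["rect"],1) for x in nets.spot_in("bowl_center",p)[:2]],boxof(p,rings(582,102,SP["bowl"],7)).round(1))
E
```

```text
at [587.4 336.1 145.7] t 23.65 F [-1.  -1.5 -0.3] grip 0.999 j6 -1.59
shift [-0.011 -0.005  0.755] turn [ 0.001 -0.006  0.028]
t [array([219.1, 169.8, 240.1, 190.3])] [218.3 171.  238.5 191. ]
s [array([228.3, 154.8, 248.1, 181.8])] [226.4 154.9 248.9 182.3]
```

View pics/c8.png

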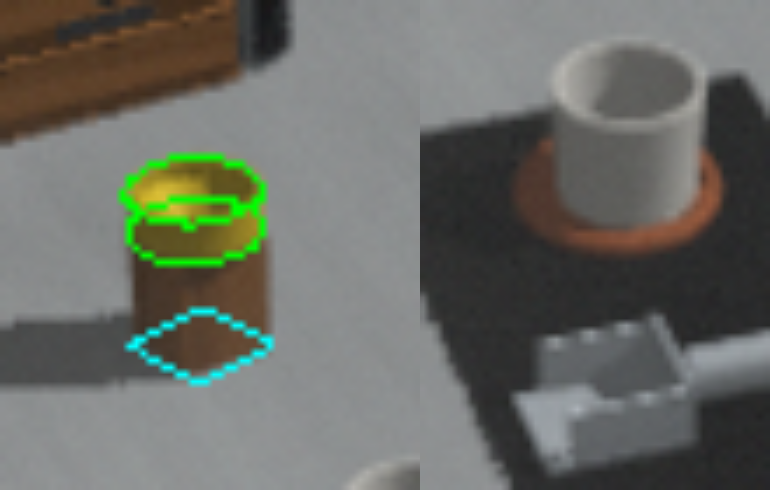

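The stand's yaw matches 20°, the funnel outline fits, and the bowl stands in the middle of its saucer. I'll grip the collar.

>>> {"api": "drive_tool", "payload": {
  "series": "-0.01 0 0.3 0 0 0 1;-0.01 0 0.6 0 0 0 1;-0.01 0 0.75 0 0 0 1;-0.01 0 0.78 0 0 0 1;-0.01 0 0.78 0 0 0 1"
}}

```text
time_s: 24.35
eef_pos: [588.6, 337.0, 53.3]
ee_rot: [-0.001, -0.18, 0.984, 0.0]
force: [0.5, 0.1, -0.1]
grip_width: 0.997
```

>>> {"api": "drive_tool", "payload": {
  "series": "0 0 0 0 0 0 0.85;0 0 0 0 0 0 0.78;0 0 0 0 0 0 0.72;0 0 0 0 0 0 0.6;0 0 0 0 0 0 0.4;0 0 0 0 0 0 0.4;0 0 0 0 0 0 0.4;0 0 0 0 0 0 0.4;0 0 -0.1 0 0 0 0.4;0 0 -0.3 0 0 0 0.4;0 0 -0.6 0 0 0 0.4;0 0 -0.9 0 0 0 0.4;0 0 -1 0 0 0 0.4;0 0 -1 0 0 0 0.4;0 0 -1 0 0 0 0.4",
  "newtons": 25
}}

```text
time_s: 25.85
eef_pos: [588.3, 336.8, 171.7]
ee_rot: [-0.002, -0.18, 0.984, -0.0]
force: [-0.5, 0.2, -0.4]
grip_width: 0.692
```

```bash
python3 - <<'E'
from h import *
togo([552,-165,170],np.pi/2)
E
```

```text
at [588.3 336.8 171.7] t 25.85 F [-0.5  0.2 -0.4] grip 0.692 j6 -1.59
shift [ 1.762 -3.804  0.02 ] turn [-0.    -0.008  0.723]
```

>>> {"api": "drive_tool", "payload": {
  "series": "0.07 -0.15 0 0 0 0 0.4;0.18 -0.4 0 0 0 0 0.4;0.32 -0.7 0 0 0 0 0.4;0.44 -0.95 0 0 0 0 0.4;0.44 -0.95 0 0 0 0 0.4"
}}

```text
time_s: 26.35
eef_pos: [578.6, 207.9, 170.0]
ee_rot: [-0.004, -0.178, 0.984, -0.0]
force: [0.3, 0.4, -0.1]
grip_width: 0.691
```

>>> {"api": "drive_tool", "payload": {
  "series": "0.07 -0.15 0 0 0 0 0.4;0.18 -0.4 0 0 0 0 0.4;0.32 -0.7 0 0 0 0 0.4;0.44 -0.95 0 0 0 0 0.4;0.44 -0.95 0 0 0 0 0.4"
}}

```text
time_s: 26.85
eef_pos: [568.5, 79.8, 168.8]
ee_rot: [-0.006, -0.176, 0.984, -0.0]
force: [-0.3, 0.8, 0.6]
grip_width: 0.695
```

>>> {"api": "drive_tool", "payload": {
  "series": "0.07 -0.15 0 0 0 0 0.4;0.18 -0.4 0 0 0 0 0.4;0.32 -0.7 0 0 0 0 0.4;0.44 -0.95 0 0 0 0 0.4;0.44 -0.95 0 0 0 0 0.4"
}}

```text
time_s: 27.35
eef_pos: [558.1, -47.7, 167.9]
ee_rot: [-0.007, -0.175, 0.985, -0.0]
force: [-0.6, 1.4, -0.3]
grip_width: 0.693
```

>>> {"api": "drive_tool", "payload": {
  "series": "0.07 -0.15 0 0 0 0.1 0.4;0.18 -0.4 0 0 0 0.3 0.4;0.32 -0.7 0 0 0 0.5 0.4;0.44 -0.95 0 0 0 0.7 0.4;0.44 -0.95 0 0 0 0.72 0.4;0.44 -0.95 0 0 0 0.72 0.4"
}}

```text
time_s: 27.95
eef_pos: [547.8, -171.7, 167.3]
ee_rot: [-0.007, 0.004, 1.0, -0.001]
force: [-0.2, 0.8, -0.8]
grip_width: 0.693
```

```bash
python3 - <<'E'
from h import *
togo([552.2,-165.2,120],np.pi/2)
s=eyes.capture("side");t=eyes.capture("top"); P=pose()[0]; out=[]
im=cv2.cvtColor(np.array(s["frame"]),cv2.COLOR_RGB2BGR)
L=lambda X,c: cv2.polylines(im,[np.round(proj(s,X)*16).astype(np.int32)],True,c,1,shift=4)
for r,z in((30,7),(23,92)): L(rings(552.2,-165.2,[(r,z)]),(0,255,0))
for dz in (6.7,26.7): L(rings(P[0],P[1],[(30,P[2]+dz)]),(0,0,255))
m=mask(s,(22,120,60),(32,255,255),(230,140,330,260)); print(cv2.boundingRect(m), boxof(s,rings(P[0],P[1],SP["fun"],P[2]+6.7)).round(1))
cv2.imwrite("pics/c9.png",cv2.resize(im[150:260,230:330],(545,600),interpolation=cv2.INTER_CUBIC))
E
```

```text
at [ 547.8 -171.7  167.3] t 27.95 F [-0.2  0.8 -0.8] grip 0.693 j6 -2.06
shift [-0.042  0.055  0.394] turn [-0.002 -0.029 -0.016]
(265, 170, 28, 28) [263.9 169.2 292.3 193.3]
```

View pics/c9.png

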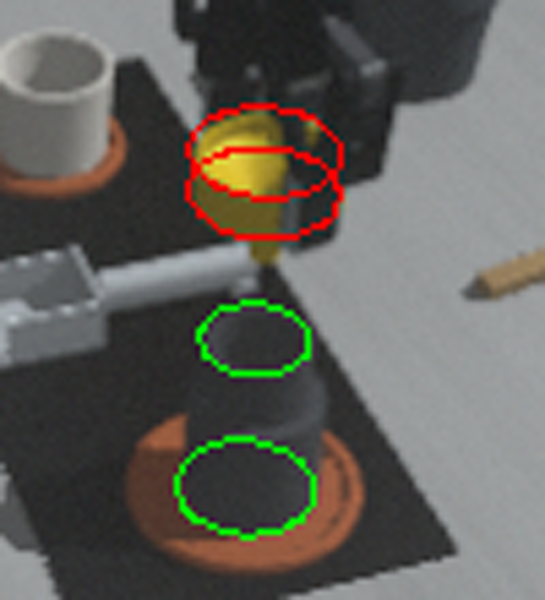

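Funnel and canister line up to within about 3 mm, with both about 2–3 mm to the +x side of my overlay. I'll correct that and lower until the spout is just inside the mouth.

>>> {"api": "drive_tool", "payload": {
  "series": "-0.03 0.03 0 0 -0.03 -0.016 0.4;-0.052 0.052 0.05 0 -0.03 -0.016 0.4;-0.052 0.052 0.2 0 -0.03 -0.016 0.4;-0.052 0.052 0.3 0 -0.03 -0.016 0.4;-0.052 0.052 0.4 0 -0.03 -0.016 0.4;-0.052 0.052 0.48 0 -0.03 -0.016 0.4;-0.052 0.052 0.5 0 -0.03 -0.016 0.4;-0.052 0.052 0.5 0 -0.03 -0.016 0.4;-0.052 0.052 0.5 0 -0.03 -0.016 0.4"
}}

```text
time_s: 28.95
eef_pos: [553.7, -165.2, 108.2]
ee_rot: [0.001, -0.001, 1.0, -0.001]
force: [-0.5, 0.7, -0.5]
grip_width: 0.692
```

```bash
python3 - <<'E'
from h import *
togo([554,-165.5,85.5],np.pi/2)
s=eyes.capture("side"); save(s,"c10.png",(240,180,320,260),7)
E
```

```text
at [ 553.7 -165.2  108.2] t 28.95 F [-0.5  0.7 -0.5] grip 0.692 j6 -2.06
shift [-0.002 -0.002  0.189] turn [-0.004  0.004  0.003]
```

View pics/c10.png

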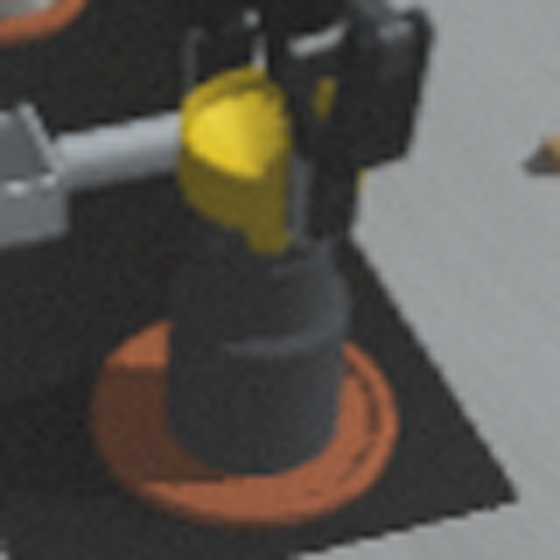

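The spout sits over the mouth, at about (268,240), within 2–3 mm of the mouth centre. I'll nudge it and seat it gently.

>>> {"api": "drive_tool", "payload": {
  "series": "0.008 0.017 0.03 0 0 0 0.4;0.008 0.017 0.07 0 0 0 0.4;0.008 0.017 0.11 0 0 0 0.4;0.008 0.017 0.14 0 0 0 0.4;0.008 0.017 0.16 0 0 0 0.4;0.008 0.017 0.175 0 0 0 0.4;0.008 0.017 0.185 0 0 0 0.4;0.008 0.017 0.185 0 0 0 0.4"
}}

```text
time_s: 29.8
eef_pos: [553.0, -163.2, 86.5]
ee_rot: [0.001, -0.001, 1.0, -0.001]
force: [-0.3, 1.3, 2.8]
grip_width: 0.695
```

Light contact, 3 N upward, at the expected height. I'll release and check from both cameras.

>>> {"api": "drive_tool", "payload": {
  "series": "0 0 0 0 0 0 0.7;0 0 0 0 0 0 0.73;0 0 0 0 0 0 0.78;0 0 0 0 0 0 0.88;0 0 0 0 0 0 1;0 0 0 0 0 0 1;0 0 0 0 0 0 1;0 0 -0.2 0 0 0 1;0 0 -0.5 0 0 0 1;0 0 -0.9 0 0 0 1;0 0 -1 0 0 0 1;0 0 -1 0 0 0 1"
}}

```text
time_s: 31.0
eef_pos: [553.3, -163.2, 208.3]
ee_rot: [0.003, -0.001, 1.0, -0.002]
force: [-0.2, 0.6, -0.8]
grip_width: 1.002
```

>>> {"api": "drive_tool", "payload": {
  "series": "0.3 -0.3 0 0 0 0 1;0.8 -0.8 0 0 0 0 1;1 -1 0 0 0 0 1;1 -1 0 0 0 0 1;1 -1 0 0 0 0 1"
}}

```text
time_s: 31.5
eef_pos: [431.5, -284.7, 206.3]
ee_rot: [0.002, 0.001, 1.0, -0.001]
force: [0.3, -0.1, 0.1]
grip_width: 0.998
```

>>> {"api": "drive_tool", "payload": {
  "series": "0.3 -0.3 0 0 0 0 1;0.8 -0.8 0 0 0 0 1;1 -1 0 0 0 0 1;1 -1 0 0 0 0 1;1 -1 0 0 0 0 1;1 -1 0 0 0 0 1"
}}

```text
time_s: 32.1
eef_pos: [312.0, -403.5, 205.0]
ee_rot: [0.002, 0.001, 1.0, -0.0]
force: [0.3, 0.2, 0.5]
grip_width: 1.003
```

```bash
python3 - <<'E'
from h import *
s=eyes.capture("side");t=eyes.capture("top")
y=((22,120,60),(32,255,255)); f=lambda b:[b[0],b[1],b[0]+b[2]-1,b[1]+b[3]-1]
bt=f(cv2.boundingRect(mask(t,*y,(280,150,350,220)))); bs=f(cv2.boundingRect(mask(s,*y,(230,140,330,260)))); print(bt,bs)
print("funnel",*fitbox([t,s],[bt,bs],SP["fun"],92,[552,-165]))
B=[nets.spot_in("bowl_center",p)[0]["rect"] for p in(t,s)]; print("bowl",*fitbox([t,s],B,SP["bowl"],7,[582,102]))
for k in("grey_pot","stake"): print(k,[np.round(nets.spot_in(k,p)[0]["rect"]).tolist() for p in(t,s) if nets.spot_in(k,p)])
a=[cv2.cvtColor(np.array(p["frame"]),cv2.COLOR_RGB2BGR) for p in (t,s)]
cv2.imwrite("pics/c11.png",np.hstack([cv2.resize(a[0][145:230,200:345],(435,255)).__array__() if 0 else cv2.resize(a[0][130:235,200:345],(414,300)),cv2.resize(a[1][150:265,205:325],(313,300))]))
cv2.imwrite("pics/c11.png",np.vstack([cv2.resize(a[0][145:232,200:345],(500,300)),cv2.resize(a[1][165:255,190:340],(500,300))]))
E
```

```text
[306, 180, 325, 199] [264, 196, 290, 219]
funnel [ 553.90360744 -162.37750084] [-0.8 -1.3  1.2  0.1 -0.8 -0.2  0.   0.4]Traceback (most recent call last):
  File "<stdin>", line 6, in <module>
IndexError: list index out of range
```

```bash
python3 - <<'E'
from h import *
s=eyes.capture("side");t=eyes.capture("top")
for k in("bowl_center","scoop_center","grey_pot","stake"): print(k,[[np.round(d["rect"]).tolist() for d in nets.spot_in(k,p)[:1]] for p in(t,s)])
print([boxof(p,rings(582,102,SP["bowl"],7)).round(1) for p in(t,s)])
a=[cv2.cvtColor(np.array(p["frame"]),cv2.COLOR_RGB2BGR) for p in (t,s)]
cv2.imwrite("pics/c11.png",np.hstack([cv2.resize(a[0][145:232,200:345],(400,240)).repeat(1,0) if 0 else cv2.copyMakeBorder(cv2.resize(a[0][145:232,200:345],(400,240)),0,240,0,0,0),cv2.resize(a[1][160:260,215:300],(400,480))]))
E
```

```text
bowl_center [[[219.0, 170.0, 240.0, 190.0]], []]
scoop_center [[[262.0, 168.0, 276.0, 211.0]], [[250.0, 195.0, 272.0, 208.0]]]
grey_pot [[[218.0, 94.0, 244.0, 128.0]], [[290.0, 134.0, 326.0, 165.0]]]
stake [[[285.0, 98.0, 292.0, 134.0]], [[315.0, 186.0, 360.0, 204.0]]]
[array([218.3, 171. , 238.5, 191. ]), array([226.4, 154.9, 248.9, 182.3])]
```

View pics/c11.png

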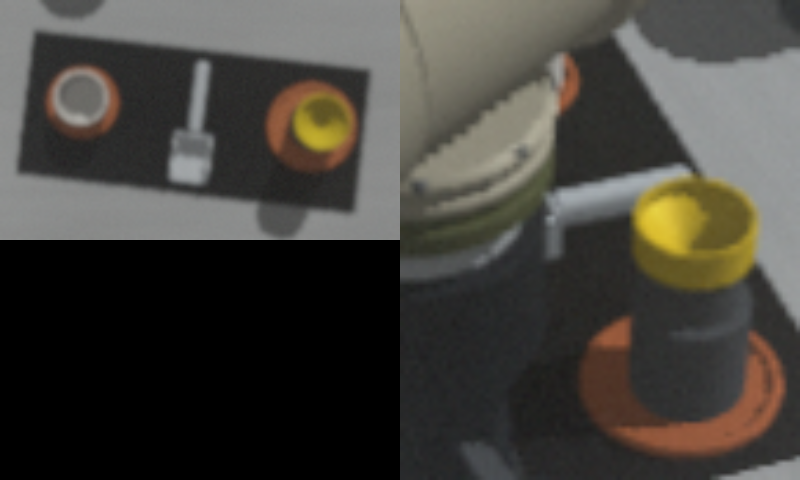

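```bash
python3 -c "
from h import *
print(ctrl.finish_job())"
```

```text
the job is handed in; nothing more can be done
None
```

The job is done and handed in at about 32 s of the 112 s allowed; it reports no verdict.

**Placed:**
- **Canister:** the dark steel one stands upright in the middle of the larger saucer. The blue look-alike was not touched.
- **Bowl:** upright in the middle of the smaller saucer.
- **Funnel:** level in the canister's mouth. Its collar underside fits the expected mouth height of 92 mm, and it seated with about 3 N of contact.
- **Scoop:** flat at mid-mat, parallel to the mat's short ends.

**Last checks:**
- **Funnel:** fitted at (554, -162) mm. The larger saucer's centre is about (552, -165) mm and I set the canister down at about (552, -165) mm, so both limits are met.
- **Canister:** it looks central in the saucer, within a few mm.
- **Bowl:** in the top view its box is within about 2 px (roughly 5 mm) of the prediction. The arm hid the bowl in the final side picture, so its last side check was just after placing, and that one agreed.
- **Pot and stake:** their boxes agree with the start within the networks' scatter, at most 4 px. The arm never went near either one.

**Disagreements:** on the bowl's starting place, the top and side images differed by about 5 mm. On the canister, the top-view network box was about 4 px off my overlay, but the picture itself agreed with the overlay.

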